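Park the sharpening slate in its bay

TASK

Push the slate sharpening block with the fingertips into the lane between the two low rails until it sits home against the stop at the far end. The glue under the rails' bone edging is still setting, so neither the block nor the robot may touch either rail at any time. Only push the block along the bench: do not grip or lift it, leave the canister, cup, bone nut and marking gauge where they are, and finish with the hand clear of everything.

Things in the scene. Friction and masses are not known exactly. Their poses are not given: they have to be found in the camera images.
- block: Loose sharpening block: charcoal slate on a wooden shoe, a plain box 110 mm long (x), 60 wide (y), 42 high (z), 0.35 to 0.7 kg; slides with friction and stops where the push stops. Origin: centre of underside. Starts outside the mouth, its centre 90 to 120 mm before it, up to 30 mm off the lane's centre line and turned up to 0.25 rad; its +x end leads into the lane.
- bay: Parking bay fixed to the bench: two low rails and a stop, open above, bare bench as floor. Origin on the bench, middle of the mouth; x runs down the middle of the lane to the stop, y to the left rail, z up. Clear lane 76 mm wide (y -38 to +38 mm), 165 mm long (mouth x = 0, face of the stop x = 165 mm). The block is home with its centre at x = 110 mm, y = 0 here.
- rail_left: Dark wooden rail at the lane's +y side, 180 mm long, 18 mm wide, 14 mm high plus 1 mm of bone edging, carrying a strip of bone along its inner edge. Must not be touched. Origin on the bench, in the middle of its width, at its mouth end (bay x = 0, y = +47 mm); axes as the bay's.
- rail_right: The same rail at the lane's -y side (origin at bay x = 0, y = -47 mm). Must not be touched.
- stop: Dark wooden cross bar closing the lane's far end, 15 mm thick, 76 mm wide, 14 mm high, rigid. Origin on the bench in the middle of its face towards the mouth (bay x = 165 mm, y = 0). The block may press on it.
- canister: Bystander: screw-top aluminium canister of beeswax, 63 mm across, 58 mm high, beside the far part of the lane on its +y side. Origin at the centre of its underside.
- cup: Bystander: tin cup with a waist, 74 mm across the rim, 75 mm high, rejected pegs sticking out to about 95 mm, on the bench beyond the stop. Origin at the centre of its underside.
- nut: Bystander: notched bone nut (string bridge piece), 62 x 10 x 10 mm, lying on the bench beside the near part of the lane on its +y side. Origin at the centre of its underside.
- gauge: Bystander: steel marking gauge lying on the bench beside the lane on its -y side: beam 150 mm long (its x), fence 50 mm wide and 33 mm high with a brass screw to 45 mm. Origin on the bench under the middle of the beam.
There are look-alikes about, which are no part of the job. Leave any red or turquoise look-alike of the block alone. Several things look just like the bay: the one meant starts farthest to the robot's right.

How it is judged:
By the outcome, as a careful person would: the job done as asked, in the order asked, and still so for the second after the job is handed in, with the robot touching nothing.
It also fails if it takes over 72 s, if anything falls off the work surface, if the arm or the gripper's body presses on something with over 40 N, if the wrist force passes 120 N, or if a joint passes its speed limit or range.

ROBOT

A 6-joint arm with a two-finger parallel gripper is mounted at the origin on the work surface. World frame = base frame: x ahead of the robot, y to its left, z up, the work surface at z = 0. Lengths are in mm, angles in rad, forces in N, time in s.
With the tool pointing down it reaches from about 250 to 775 mm from the base axis. Payload 4 kg.
Tool frame: the origin (TCP) lies midway between the tips of the shut fingers; the grasp point (between the pads) lies 19 mm behind it; x points along the fingers, y is the direction in which the jaws open and shut, and the axes are right-handed (so a half turn about x gives the same grasp; the last joint's range is limited). The gripper opens to 85 mm and grips with 20 to 120 N. Pads are 22 mm wide; open, the fingers measure 114 mm over their backs; the gripper's body (76 mm by 85 mm) begins 54 mm behind the grasp point. The pads swing forward as they close: fully open they stand 13 mm farther back than shut.
Start: joints at [-1.315, 0.087, 1.371, -0, 1.684, -0.103], TCP at [193.131, -514.993, 231.341] pointing down, gripper open.
Joint ranges: [-3.1, 3.1], [-0.76, 2.03], [0.27, 2.55], [-1.08, 4.22], [0.17, 2.65], [-2.57, 2.57]. Speed limits (rad/s): [2.79, 2.79, 3.14, 3.14, 3.14, 3.14].

INTERFACE

Orientations are given as a rotation vector (axis times angle).
In Python, from workcell import r, cams, job_done gives the robot as it stands. The module is installed in compiled form; this text tells all that it offers.
- The arm moves only by the tool step_arm, never from a script. Its argument "increments" is a list of rows, each an object with "offset": the shift along the tool's x, y, z in cm, a list of three; "delta_rot": the turn, a rotation vector about the tool's x, y, z in degrees, a list of three. In form: [{"offset": [dx, dy, dz], "delta_rot": [ax, ay, az]}, ...]. A call has 1 to 12 rows; each row is the pose to reach, as a shift and turn from the pose commanded when the call began, along the tool's axes at that moment; what a row does not reach only later rows make up. A row lasts 1/10 s, in which the tool goes at most 50 mm and 8.59 degrees, less where a joint would pass 70% of its speed; a pose out of reach is approached as far as the arm can. A call with a gripper value outside its range is refused whole. "fingers" is the gripper command: -1 is fully open, 1 is shut, values between are in proportion, set as the call begins (left out, the last holds). The fingers move at their own pace and stop on an object; the grip force is fixed at half the most. Time passes only in rows, so rows that repeat a pose let the fingers close. It gives the time, the measured TCP pose, the force and the opening at its end, in the units of the state.
- r.state(): the state, without advancing time (a new reading comes with each control period).
- cams.camera(name): name is "scene" or "top"; returns a dict with "color" (400x640x3 uint8, red, green, blue), "vertical_fov" (degrees; the focal length in pixels is half the picture's height over the tangent of half this angle, whatever the lens; pixels are square), "cx", "cy" (the principal point, pixels), "extrinsics" (4x4, takes a point from world to camera coordinates). Camera axes: x right, y down, z forward; pixel columns grow to the right and rows downward; lengths in mm; the calibration is good to about 2 mm. A picture is of the moment at which its call begins. There is no depth.
- job_done(): hands the job in, once; it reports no verdict.
The state is a dict: "clock": time; "q": joint angles; "joint_vel": joint speeds; "tau": joint torques, N m; "eef_pos": TCP position; "ee_rot": TCP orientation; "contact_force": force on the tool from outside, world axes, zero at the start; "torque": the same for the moment, N m; "gripper_width": finger opening in mm.
Only numpy, scipy, OpenCV 4.12 (cv2) and the standard library are available. Lean on these libraries where they do the work, as an engineer would, in place of code of your own. Each camera call takes 0.05 s, during which the arm holds its last target.

## Working session

There is one attempt and no reset: what is moved stays moved. The work goes in short steps, Python scripts to look and compute and a tool call to move; the robot and the scene stay as the last step left them, time stands still between calls to the robot, and variables do not carry over. Pictures are saved under pics/ and viewed, and the job is handed in when it is done.

Besides the shell and the picture viewer there is one more tool, called after "Call:" by a JSON object that holds its "op" and its "data", one argument or row to a line. step_arm: Moves the arm, as the interface text tells. Its arguments: {"type":"object","properties":{"increments":{"type":"array","items":{"type":"object","properties":{"offset":{"type":"array","items":{"type":"number"}},"delta_rot":{"type":"array","items":{"type":"number"}}}}},"fingers":{"type":"number"}},"required":["increments"]}

```bash
mkdir -p pics; python3 - <<'E'
from workcell import r,cams
import cv2,pickle
print(r.state())
for n in("scene","top"):
    c=cams.camera(n); cv2.imwrite(f"pics/{n}0.png",c["color"][:,:,::-1]); pickle.dump(c,open(f"{n}0.pkl","wb"))
    print(n,c["vertical_fov"],c["cx"],c["cy"],c["extrinsics"])
E
```

```text
{'clock': 0.0, 'q': array([-1.31507092e+00,  8.79695179e-02,  1.37230323e+00,  2.52412384e-05,
        1.68358940e+00, -1.03116675e-01]), 'joint_vel': array([-4.81952149e-04,  2.13128975e-03, -9.63266639e-05, -1.21680752e-03,
        7.48853709e-04,  3.74586863e-04]), 'tau': array([-5.45616331e-04, -3.51856470e+01, -3.13277864e+01, -2.89443242e-04,
        1.06191231e-02,  6.15556885e-06]), 'eef_pos': array([ 193.02009524, -514.47456983,  230.10634525]), 'ee_rot': array([ 2.026681  ,  0.36994532, -2.02698585]), 'contact_force': array([0.11721559, 0.08924439, 0.50035895]), 'torque': array([ 0.02464174,  0.01635212, -0.02527976]), 'gripper_width': 85.33738319602945}
scene 44.018807987761335 310.4372429023401 197.41200348784847 [[ 6.55627504e-01  7.55064358e-01 -5.51289333e-03 -4.40047523e+02]
 [ 4.59056440e-01 -4.04377389e-01 -7.91041157e-01 -1.46908681e+02]
 [-5.99516273e-01  5.16097610e-01 -6.11738094e-01  1.48341080e+03]
 [ 0.00000000e+00  0.00000000e+00  0.00000000e+00  1.00000000e+00]]
top 45.41764773367941 322.3453345026488 194.61664680202674 [[ 8.25819601e-03 -9.99965768e-01  5.14454588e-04  1.42180654e+02]
 [-9.98695211e-01 -8.27362877e-03 -5.03926852e-02  5.21764538e+02]
 [ 5.03952166e-02 -9.76306611e-05 -9.98729349e-01  1.33154495e+03]
 [ 0.00000000e+00  0.00000000e+00  0.00000000e+00  1.00000000e+00]]
```

View pics/scene0.png

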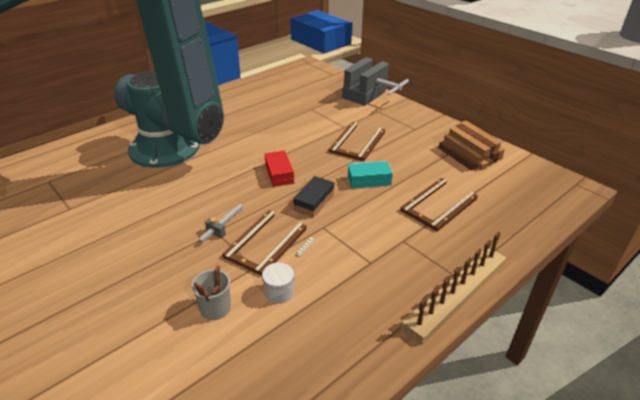

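View pics/top0.png

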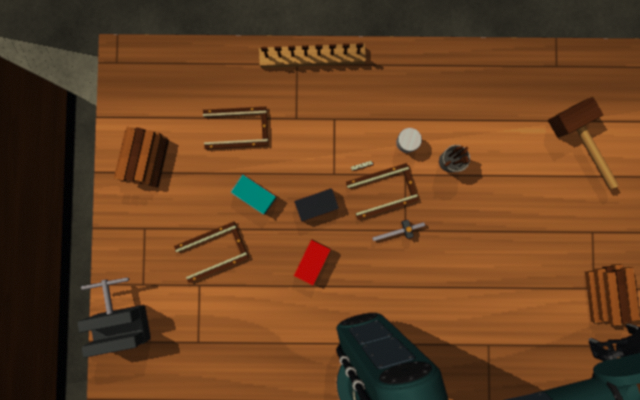

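The scene picture shows the charcoal block at about (314,195) and the top picture shows it at (317,205). The bay candidates in the top view are (235,128), (212,252) and (382,192). Image right is the robot's right (−y), so the bay meant is the one at (382,192). The nut (362,165), canister (409,140), cup (455,158) and gauge (400,232) around it agree with that. I'll confirm it in a crop.

```bash
python3 - <<'E'
import cv2
a=cv2.imread("pics/top0.png")[120:260,280:480]
cv2.imwrite("pics/topcrop0.png",cv2.resize(a,None,fx=4,fy=4,interpolation=cv2.INTER_CUBIC))
a=cv2.imread("pics/scene0.png")[160:320,190:330]
cv2.imwrite("pics/scenecrop0.png",cv2.resize(a,None,fx=3.7,fy=3.7,interpolation=cv2.INTER_CUBIC))
E
```

```text
(no output)
```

View pics/topcrop0.png

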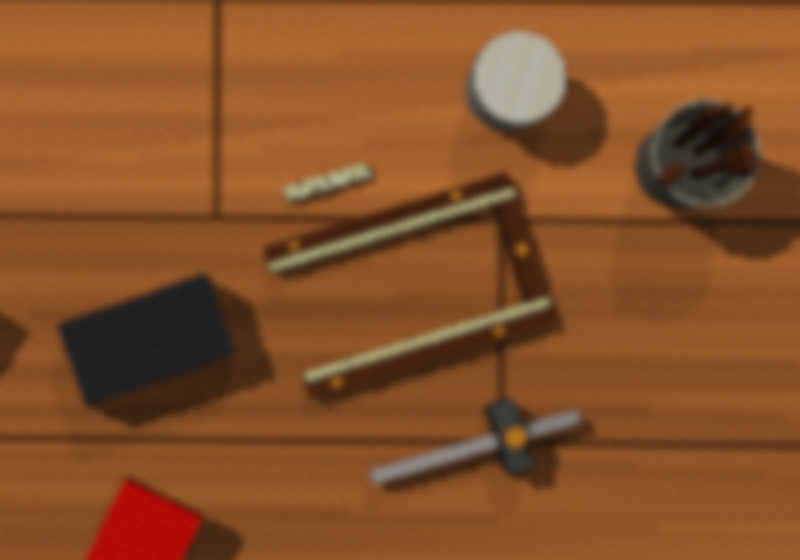

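View pics/scenecrop0.png

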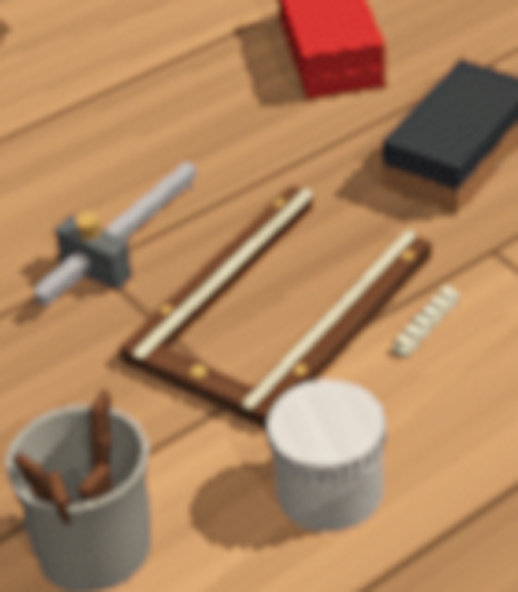

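The crops confirm it. This bay has the nut and canister on its +y (left) side, the gauge on the other side, the cup beyond the stop and the charcoal block before the mouth. Next I'll measure it.

```bash
cat > h.py <<'E'
import numpy as np,cv2,pickle
def ray(c,uv,z):
    uv=np.atleast_2d(uv).astype(float); f=c["color"].shape[0]/2/np.tan(np.radians(c["vertical_fov"])/2)
    E=c["extrinsics"];R=E[:3,:3];t=E[:3,3];C=-R.T@t
    d=np.c_[(uv[:,0]-c["cx"])/f,(uv[:,1]-c["cy"])/f,np.ones(len(uv))]@R
    return (C+d*((z-C[2])/d[:,2])[:,None])[:,:2]
def proj(c,p):
    p=np.atleast_2d(p); f=c["color"].shape[0]/2/np.tan(np.radians(c["vertical_fov"])/2)
    q=p@c["extrinsics"][:3,:3].T+c["extrinsics"][:3,3]
    return np.c_[f*q[:,0]/q[:,2]+c["cx"],f*q[:,1]/q[:,2]+c["cy"]]
def blobs(m,amin=30):
    n,l,s,ce=cv2.connectedComponentsWithStats(m.astype(np.uint8))
    return [(l==i,s[i],ce[i]) for i in range(1,n) if s[i][4]>=amin]
def pts(m): 
    v,u=np.nonzero(m); return np.c_[u,v]
def strips(c,box):
    hsv=cv2.cvtColor(c["color"],cv2.COLOR_RGB2HSV).astype(int)
    m=(hsv[...,1]<125)&(hsv[...,2]>105)
    k=np.zeros_like(m);x0,y0,x1,y1=box;k[y0:y1,x0:x1]=1
    return blobs(m&k,20)
def darkblock(c,box,v=70):
    im=c["color"].astype(int)
    m=(im.max(2)<v)&((im[...,0]-im[...,2])<15)
    k=np.zeros_like(m);x0,y0,x1,y1=box;k[y0:y1,x0:x1]=1
    return max(blobs(m&k,50),key=lambda b:b[1][4])
E
python3 - <<'E'
from h import *
for n,sb,bb in(("top",(335,155,425,220),(285,180,350,230)),("scene",(220,205,310,275),(285,170,345,220))):
    c=pickle.load(open(n+"0.pkl","rb")); E=c["extrinsics"]; print(n,"C",-E[:3,:3].T@E[:3,3])
    for m,s,ce in strips(c,sb):
        p=ray(c,pts(m),15); ct=p.mean(0);w,V=np.linalg.eigh(np.cov(p.T));d=V[:,1]; d*=-np.sign(d[1])
        pr=(p-ct)@d; print(s,"ctr",ct.round(1),"ang",np.degrees(np.arctan2(d[1],d[0])).round(2),"ext",pr.min().round(1),pr.max().round(1),"ends",(ct+d*pr.min()).round(1),(ct+d*pr.max()).round(1))
    m,s,ce=darkblock(c,bb); print("blk",s)
    p=ray(c,pts(m),42).astype(np.float32); print(cv2.minAreaRect(p), p.mean(0))
    print(c["color"][197 if n=="scene" else 205,290:345 if n=="scene" else 345:3].tolist())
    im=c["color"].copy();im[m]=[255,0,255]
    cv2.imwrite(f"pics/m_{n}.png",cv2.resize(im[bb[1]-20:bb[3]+20,bb[0]-20:bb[2]+20,::-1],None,fx=5,fy=5,interpolation=0))
E
```

```text
top C [ 452.80609399  146.62267245 1356.07299017]
[351 161  22   9  90] ctr [605.1  36. ] ang -73.79 ext -31.6 30.0 ends [596.2  66.4] [613.5   7.2]
[347 167  62  21 190] ctr [571.9  -8.3] ang -72.25 ext -89.7 90.5 ends [544.6  77.1] [599.5 -94.5]
[356 194  62  22 180] ctr [494.6 -33.8] ang -72.15 ext -89.8 89.9 ends [467.1  51.7] [ 522.1 -119.3]
blk [296 190  42  31 779]
((491.353759765625, 162.56842041015625), (55.81602478027344, 105.4367904663086), 19.554487228393555) [491.36722 162.65283]
[[140, 82, 38], [138, 81, 38], [55, 41, 35], [33, 34, 35], [33, 33, 35], [34, 34, 35], [32, 32, 34], [32, 32, 33], [35, 35, 36], [30, 33, 33], [32, 33, 34], [31, 33, 33], [31, 33, 32], [32, 34, 34], [33, 33, 34], [32, 33, 34], [67, 41, 24], [79, 45, 22], [84, 48, 24]]
scene C [1245.27554706 -492.72711603  788.82214531]
[220 205  25  33 256] ctr [412.3 -34.1] ang -63.37 ext -48.9 74.6 ends [390.4   9.7] [ 445.8 -100.8]
[225 210  50  47 305] ctr [496.3 -34.7] ang -72.25 ext -98.6 89.5 ends [466.2  59.1] [ 523.6 -119.9]
[255 221  48  50 333] ctr [573.1  -9.1] ang -72.1 ext -97.7 90.7 ends [543.   83.8] [600.9 -95.5]
[262 236  48  39 928] ctr [633.6 -22.8] ang -86.29 ext -86.7 68.5 ends [628.   63.7] [638.  -91.2]
[220 269   9   6  34] ctr [ 560.5 -150.4] ang -167.65 ext -12.3 12.0 ends [ 572.5 -147.8] [ 548.8 -153. ]
blk [294 178  39  32 727]
((504.7402038574219, 155.3823699951172), (62.99476623535156, 122.2183837890625), 18.66884422302246) [505.27545 153.38673]
[[188, 139, 93], [144, 107, 77], [63, 66, 66], [65, 68, 67], [65, 67, 66], [65, 67, 66], [65, 67, 66], [65, 67, 66], [64, 66, 66], [66, 67, 67], [61, 62, 62], [43, 44, 45], [124, 88, 62], [149, 101, 62], [166, 120, 79], [182, 134, 89], [189, 142, 94], [194, 144, 97], [199, 149, 100]]
```

```bash
cat >> h.py <<'E'
from scipy.spatial.transform import Rotation as Ro
d=np.array([np.cos(np.radians(-72.2)),np.sin(np.radians(-72.2)),0]); nrm=np.array([-d[1],d[0],0]); M=np.array([506.5,64.2,0])
def W(x,y,z): return M+d*x+nrm*y+[0,0,z]
def B(p): p=np.asarray(p)-M; return np.array([p@d,p@nrm,p[2]])
def Rt(z):  # tool x down, tool z along given
    x=np.array([0,0,-1.]); return np.c_[x,np.cross(z,x),z]
def plan(s,p,R):
    R0=Ro.from_rotvec(s["ee_rot"]).as_matrix()
    o=R0.T@(p-s["eef_pos"])/10; dr=np.degrees(Ro.from_matrix(R0.T@R).as_rotvec())
    return o.round(2),dr.round(1)
E
python3 - <<'E'
from h import *
from workcell import r
s=r.state();R0=Ro.from_rotvec(s["ee_rot"]).as_matrix();print(R0.round(3),B(s["eef_pos"]))
blk=[491.4,162.6,0];print("blk",B(blk))
for nm,z in(("-n",-nrm),("+n",nrm),("d",d),("-d",-d)): print(nm,plan(s,W(-98,90,150),Rt(z)))
E
```

```text
[[-0.001  0.351 -0.936]
 [ 0.002 -0.936 -0.351]
 [-1.    -0.002 -0.   ]] [ 455.18138174 -475.38110823  230.21850311]
blk [-98.30553135  15.70326418   0.        ]
-n (array([  8.14, -52.51, -59.14]), array([ 2.8, -0. ,  0.1]))
+n (array([  8.14, -52.51, -59.14]), array([-177.2,   -0.2,   -0. ]))
d (array([  8.14, -52.51, -59.14]), array([-87.2,  -0.1,   0.1]))
-d (array([  8.14, -52.51, -59.14]), array([92.8,  0.1,  0.1]))
```

Call:
{"op": "step_arm", "data": {
  "increments": [
    {"offset": [1,-5,-5],"delta_rot": [2.8,0,0.1]},
    {"offset": [2,-10,-11],"delta_rot": [2.8,0,0.1]},
    {"offset": [3,-15,-17],"delta_rot": [2.8,0,0.1]},
    {"offset": [4,-20,-23],"delta_rot": [2.8,0,0.1]},
    {"offset": [5,-26,-29],"delta_rot": [2.8,0,0.1]},
    {"offset": [6,-32,-36],"delta_rot": [2.8,0,0.1]},
    {"offset": [7,-38,-43],"delta_rot": [2.8,0,0.1]},
    {"offset": [8,-44,-50],"delta_rot": [2.8,0,0.1]},
    {"offset": [8,-52.5,-59],"delta_rot": [2.8,0,0.1]},
    {"offset": [8,-52.5,-59],"delta_rot": [2.8,0,0.1]},
    {"offset": [8,-52.5,-59],"delta_rot": [2.8,0,0.1]},
    {"offset": [8,-52.5,-59],"delta_rot": [2.8,0,0.1]}
  ],
  "fingers": -0.18
}}

```text
clock: 1.3
eef_pos: [471.6, 14.4, 165.8]
ee_rot: [2.053, 0.319, -2.053]
contact_force: [0.3, -1.1, -0.5]
gripper_width: 50.0
```

```bash
python3 - <<'E'
from h import *
from workcell import r
s=r.state();print(B(s["eef_pos"]),s["q"].round(2));print(plan(s,W(-98,90,150),Rt(-nrm)))
E
```

```text
[ 36.79310942 -48.4254253  165.82354857] [-0.09 -0.07  1.66 -0.    1.55  1.17]
(array([  1.55, -13.49, -13.84]), array([-0. ,  0. , -0.1]))
```

Call:
{"op": "step_arm", "data": {
  "increments": [
    {"offset": [0.5,-4,-4],"delta_rot": [0,0,0]},
    {"offset": [1,-8,-8],"delta_rot": [0,0,0]},
    {"offset": [1.5,-12,-12],"delta_rot": [0,0,0]},
    {"offset": [1.5,-13.5,-13.8],"delta_rot": [0,0,0]},
    {"offset": [1.5,-13.5,-13.8],"delta_rot": [0,0,0]},
    {"offset": [1.5,-13.5,-13.8],"delta_rot": [0,0,0]}
  ]
}}

```text
clock: 1.9
eef_pos: [561.2, 183.5, 149.6]
ee_rot: [2.05, 0.32, -2.055]
contact_force: [-1.2, 0.2, 0.1]
gripper_width: 50.0
```

```bash
python3 - <<'E'
from h import *
from workcell import r,cams
s=r.state();print(s["clock"],B(s["eef_pos"]),s["q"].round(2));print(plan(s,W(-98,90,20),Rt(-nrm)))
for n in("scene","top"):
    c=cams.camera(n); pickle.dump(c,open(n+"1.pkl","wb")); cv2.imwrite(f"pics/{n}1.png",c["color"][:,:,::-1])
E
```

```text
1.9 [-96.88619739  88.51552869 149.62918672] [ 0.22  0.21  1.4  -0.    1.54  1.48]
(array([12.96, -0.14, -0.18]), array([ 0.1,  0.2, -0.1]))
```

View pics/scene1.png

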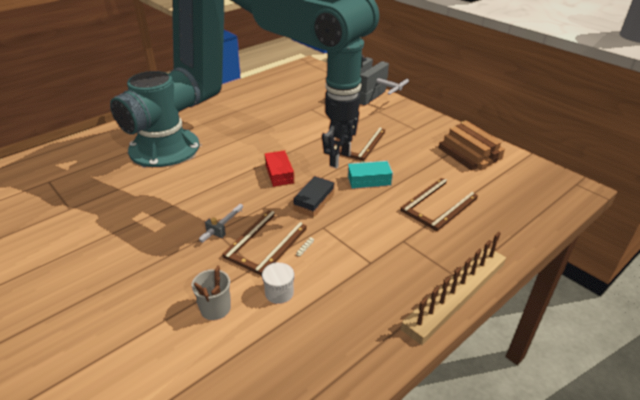

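```bash
python3 - <<'E'
from h import *
c=pickle.load(open("scene1.pkl","rb"))
print(proj(c,W(-97,88.5,150)),proj(c,W(-98,90,20)))
t=pickle.load(open("top0.pkl","rb"))
hsv=cv2.cvtColor(t["color"],cv2.COLOR_RGB2HSV).astype(int)
for nm,m in(("turq",(hsv[...,0]>75)&(hsv[...,0]<100)&(hsv[...,1]>120)&(hsv[...,2]>60)),("red",((hsv[...,0]<4)|(hsv[...,0]>174))&(hsv[...,1]>200)&(hsv[...,2]>90))):
    b=max(blobs(m),key=lambda b:b[1][4]);p=ray(t,pts(b[0]),42).astype(np.float32)
    for q in cv2.boxPoints(cv2.minAreaRect(p)): print(nm,B([*q,0]).round(0))
E
```

```text
[[338.67959687 162.03280026]] [[337.86485271 205.68081422]]
turq [-244.   35.    0.]
turq [-200.   71.    0.]
turq [-269.  156.    0.]
turq [-313.  120.    0.]
red [-173. -190.    0.]
red [ -98. -112.    0.]
red [-140.  -71.    0.]
red [-215. -149.    0.]
```

Call:
{"op": "step_arm", "data": {
  "increments": [
    {"offset": [4,-0.1,-0.1],"delta_rot": [0,0.1,0]},
    {"offset": [8,-0.1,-0.1],"delta_rot": [0,0.2,0]},
    {"offset": [11,-0.1,0],"delta_rot": [0,0.2,0]},
    {"offset": [13,-0.1,0.5],"delta_rot": [0,0.2,0]},
    {"offset": [13,-0.1,1.5],"delta_rot": [0,0.2,0]},
    {"offset": [13,-0.1,2.5],"delta_rot": [0,0.2,0]},
    {"offset": [13,-0.1,2.5],"delta_rot": [0,0.2,0]}
  ]
}}

```text
clock: 2.7
eef_pos: [537.4, 175.3, 23.2]
ee_rot: [2.061, 0.319, -2.048]
contact_force: [-0.8, -0.2, 1.6]
gripper_width: 50.3
```

```bash
python3 - <<'E'
from h import *
from workcell import r,cams
s=r.state();print(s["clock"],B(s["eef_pos"]),s["contact_force"]);print(plan(s,W(-98,42,20),Rt(-nrm)))
for n in("scene","top"):
    c=cams.camera(n); pickle.dump(c,open(n+"2.pkl","wb")); cv2.imwrite(f"pics/{n}2.png",cv2.resize(c["color"][150:240,270:390,::-1],None,fx=6,fy=6,interpolation=2))
E
```

```text
2.7 [-96.34534149  63.38742385  23.16180437] [-0.83325296 -0.15642787  1.55539006]
(array([ 0.3 , -0.16,  2.14]), array([-0.1, -0.3, -0.1]))
```

View pics/scene2.png

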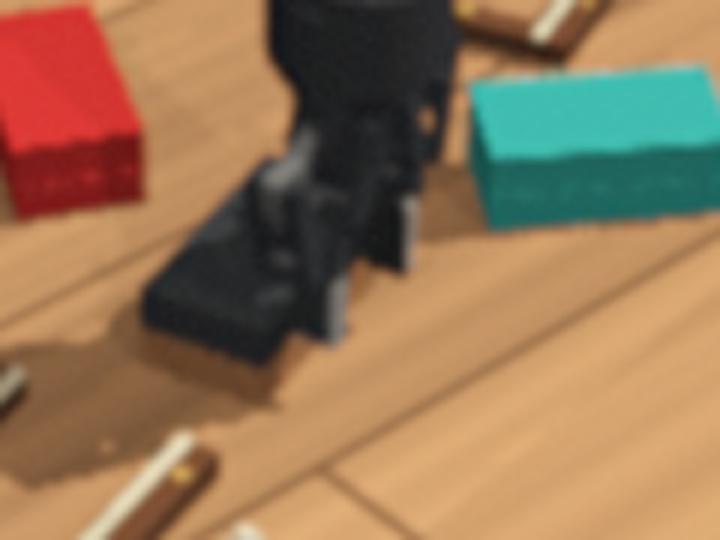

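View pics/top2.png

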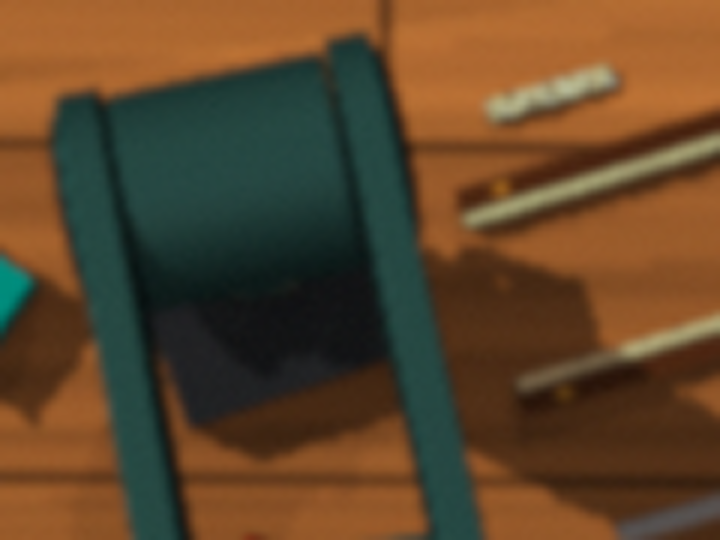

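The fingertips stand just off the block's +y side, with clear space to the turquoise block. Now I push sideways slowly.

Call:
{"op": "step_arm", "data": {
  "increments": [
    {"offset": [0.1,-0.1,0.3],"delta_rot": [0,-0.2,0]},
    {"offset": [0.2,-0.1,0.6],"delta_rot": [0,-0.2,0]},
    {"offset": [0.2,-0.1,0.9],"delta_rot": [0,-0.2,0]},
    {"offset": [0.2,-0.1,1.2],"delta_rot": [0,-0.2,0]},
    {"offset": [0.2,-0.1,1.5],"delta_rot": [0,-0.2,0]},
    {"offset": [0.2,-0.1,1.8],"delta_rot": [0,-0.2,0]},
    {"offset": [0.2,-0.1,2.1],"delta_rot": [0,-0.2,0]},
    {"offset": [0.2,-0.1,2.1],"delta_rot": [0,-0.2,0]},
    {"offset": [0.2,-0.1,2.1],"delta_rot": [0,-0.2,0]}
  ]
}}

```text
clock: 3.7
eef_pos: [518.6, 171.0, 20.0]
ee_rot: [2.058, 0.32, -2.05]
contact_force: [4.3, 1.7, 3.1]
gripper_width: 50.6
```

```bash
python3 - <<'E'
from h import *
from workcell import r,cams
s=r.state();print(s["clock"],B(s["eef_pos"]),s["contact_force"]);print(plan(s,W(-98,42,20),Rt(-nrm)))
E
```

```text
3.7 [-98.03080701  44.14198461  19.98708062] [4.28041015 1.71410389 3.14699898]
(array([-0.  ,  0.  ,  0.21]), array([-0. , -0.2, -0.1]))
```

Call:
{"op": "step_arm", "data": {
  "increments": [
    {"offset": [0,0,-1.5],"delta_rot": [0,0,0]},
    {"offset": [-1,0,-4],"delta_rot": [0,0,0]},
    {"offset": [-5,0,-5],"delta_rot": [0,0,0]},
    {"offset": [-9,0,-6],"delta_rot": [0,0,0]},
    {"offset": [-13,3,-8],"delta_rot": [-8,0,0]},
    {"offset": [-13,7,-11],"delta_rot": [-16,0,0]},
    {"offset": [-13,10,-14],"delta_rot": [-24,0,0]},
    {"offset": [-13,10,-16],"delta_rot": [-32,0,0]},
    {"offset": [-13,10,-16],"delta_rot": [-40,0,0]}
  ]
}}

```text
clock: 4.6
eef_pos: [700.0, 123.2, 145.4]
ee_rot: [1.602, 0.892, -1.614]
contact_force: [0.2, 0.3, -0.6]
gripper_width: 50.4
```

```bash
python3 - <<'E'
from h import *
from workcell import r,cams
s=r.state();print(s["clock"],B(s["eef_pos"]),s["contact_force"])
for n in("scene","top"):
    c=cams.camera(n); pickle.dump(c,open(n+"3.pkl","wb")); cv2.imwrite(f"pics/{n}3.png",c["color"][:,:,::-1])
E
```

```text
4.6 [  2.98351027 202.3146049  145.40001648] [ 0.23889592  0.30125508 -0.56277852]
```

View pics/top3.png

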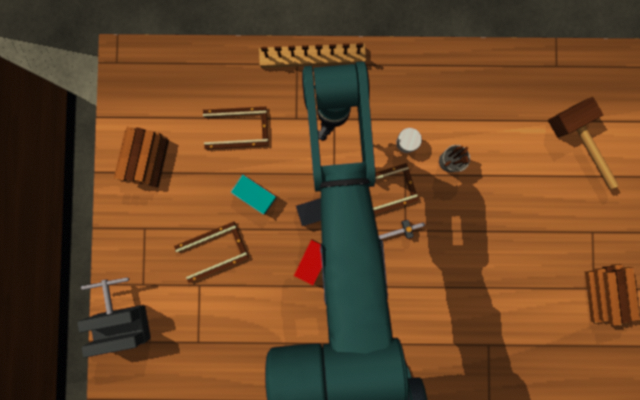

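View pics/scene3.png

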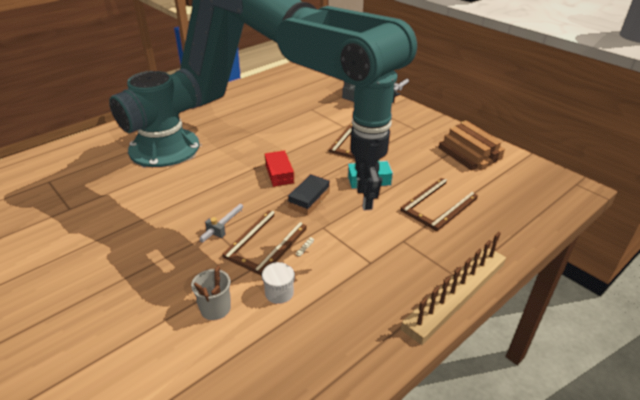

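```bash
python3 - <<'E'
from h import *
from workcell import r
s=r.state();print(plan(s,W(-200,0,160),Rt(d)))
E
```

```text
(array([ -1.25, -28.4 ,   2.48]), array([-50.1,   0.2,   0.4]))
```

Call:
{"op": "step_arm", "data": {
  "increments": [
    {"offset": [-1.2,-4,0],"delta_rot": [-7,0,0]},
    {"offset": [-1.2,-8,0.5],"delta_rot": [-14,0,0]},
    {"offset": [-1.2,-12,1],"delta_rot": [-21,0,0]},
    {"offset": [-1.2,-16,1.5],"delta_rot": [-28,0,0]},
    {"offset": [-1.2,-20,2],"delta_rot": [-35,0,0]},
    {"offset": [-1.2,-24,2.3],"delta_rot": [-42,0,0]},
    {"offset": [-1.2,-28.4,2.5],"delta_rot": [-50,0.2,0.4]},
    {"offset": [-1.2,-28.4,2.5],"delta_rot": [-50,0.2,0.4]},
    {"offset": [-1.2,-28.4,2.5],"delta_rot": [-50,0.2,0.4]}
  ],
  "fingers": 0.41
}}

```text
clock: 5.6
eef_pos: [444.7, 254.8, 160.3]
ee_rot: [0.98, 1.334, -0.975]
contact_force: [0.7, -0.7, 0.2]
gripper_width: 25.4
```

```bash
cat > look.py <<'E'
import sys
from h import *
from workcell import r,cams
k=sys.argv[1]
s=r.state();print(s["clock"],B(s["eef_pos"]).round(1),s["contact_force"].round(1),s["q"].round(2))
for n in("scene","top"):
    c=cams.camera(n); pickle.dump(c,open(n+k+".pkl","wb")); cv2.imwrite(f"pics/{n}{k}.png",c["color"][:,:,::-1])
    a=c["color"][150:250,270:430] if n=="top" else c["color"][150:290,200:360]
    cv2.imwrite(f"pics/{n}{k}c.png",cv2.resize(a[:,:,::-1],None,fx=4,fy=4,interpolation=2))
E
python3 look.py 4
python3 - <<'E'
from h import *
from workcell import r
for n,bb in(("top",(285,180,360,235)),("scene",(280,170,345,220))):
    c=pickle.load(open(n+"4.pkl","rb"))
    m,s,ce=darkblock(c,bb,90 if n=="scene" else 75); p=ray(c,pts(m),42).astype(np.float32); q=cv2.minAreaRect(p);print(n,s,q,B([*q[0],0]))
E
```

```text
5.6 [-200.3   -0.6  160.3] [ 0.7 -0.7  0.2] [ 0.41  0.03  1.58 -0.    1.53  0.1 ]
top [297 196  42  29 778] ((476.79150390625, 158.92324829101562), (55.754150390625, 105.54535675048828), 17.805727005004883) [-99.27053665   0.67011993   0.        ]
scene [289 175  40  33 743] ((488.5823059082031, 152.03244018554688), (64.72078704833984, 123.28765106201172), 17.127464294433594) [-89.1052029    9.79000139   0.        ]
```

View pics/top4c.png

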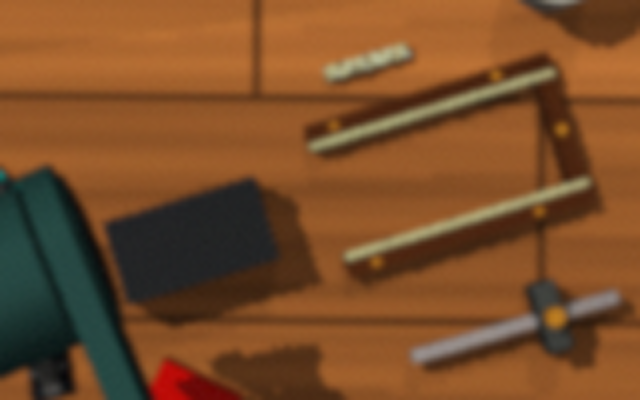

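View pics/scene4c.png

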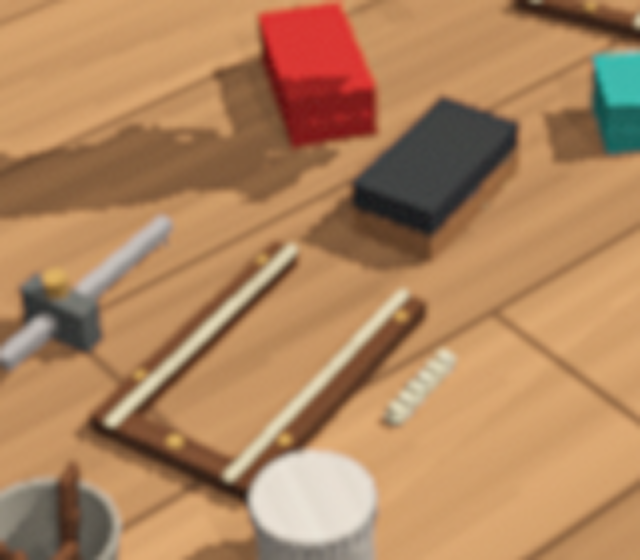

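Block now at lane y≈0.7 mm, parallel to the lane within about 0.2°, and the bystanders haven't moved. Next I check the scene camera using the slate's top face only, and plan the approach behind the block.

```bash
cat > topface.py <<'E'
from h import *
def scenetop(c,box):
    im=c["color"].astype(int); m=(im.max(2)<85)&(im.max(2)>54)&((im[...,0]-im[...,2])<12)
    k=np.zeros_like(m);x0,y0,x1,y1=box;k[y0:y1,x0:x1]=1
    b=max(blobs(m&k,50),key=lambda b:b[1][4]); q=cv2.minAreaRect(ray(c,pts(b[0]),42).astype(np.float32)); return q,B([*q[0],0])
E
python3 - <<'E'
from topface import *
from workcell import r
print(scenetop(pickle.load(open("scene4.pkl","rb")),(280,170,345,220)))
s=r.state();print(plan(s,W(-188,0,25),Rt(d)))
E
```

```text
(((481.690185546875, 160.00852966308594), (56.06199645996094, 103.15628814697266), 17.320898056030273), array([-98.80636096,   5.66606412,   0.        ]))
(array([13.55, -0.18,  1.1 ]), array([-0.2,  0.1, -0.4]))
```

```bash
cat > prof.py <<'E'
from h import *
def prof(c,xs,ys,z,ang=0.0,x0=0):
    X,Y=np.meshgrid(xs,ys); a=np.radians(ang)
    Y2=Y+(X-x0)*np.tan(a)
    P=M+X[...,None]*d+Y2[...,None]*nrm; P[...,2]=z
    uv=proj(c,P.reshape(-1,3)).astype(np.float32).reshape(*X.shape,2)
    im=cv2.remap(c["color"].astype(np.float32),uv[...,0],uv[...,1],cv2.INTER_LINEAR)
    return im.mean(1)
def show(c,xs,yc,z,span=16):
    ys=np.arange(yc-span,yc+span+.1,.5); p=cv2.GaussianBlur(prof(c,xs,ys,z),(1,5),0)
    g=np.gradient(p.sum(1),ys); i=np.argsort(-abs(g)); out=[]
    for k in i:
        if 0<k<len(g)-1 and abs(g[k])>=abs(g[k-1]) and abs(g[k])>=abs(g[k+1]): out.append((float(ys[k]),round(float(g[k]),1)))
    return out[:4]
E
python3 - <<'E'
from prof import *
for n in("top","scene"):
    c=pickle.load(open(n+"4.pkl","rb")); print(n)
    xs=np.arange(-140,-60,2.)
    print(" blk top -30",show(c,xs,-30,42)); print(" blk top +30",show(c,xs,30,42)); print(" blk bottom +30 z0",show(c,xs,32,0))
    xs=np.arange(15,140,2.)
    print(" strip R",show(c,xs,-40,15)); print(" strip L",show(c,xs,40,15))
E
```

```text
top
 blk top -30 [(-29.5, -2.4), (-45.0, -1.3), (-38.5, 0.4), (-22.0, -0.3)]
 blk top +30 [(31.0, 19.9), (43.0, 1.8), (16.5, -0.3), (22.0, -0.3)]
 blk bottom +30 z0 [(33.0, 19.3), (45.0, 1.7), (17.5, -0.3), (23.5, -0.3)]
 strip R [(-45.0, 45.8), (-37.0, -29.1), (-54.5, 3.0), (-25.5, -0.7)]
 strip L [(36.0, 46.2), (44.0, -45.7), (54.5, 20.8), (27.5, -20.1)]
scene
 blk top -30 [(-25.0, -29.0), (-44.5, 9.6), (-15.5, 1.1)]
 blk top +30 [(44.5, 27.5), (34.0, -9.2), (19.5, -0.4), (22.5, 0.2)]
 blk bottom +30 z0 [(18.0, 23.9), (32.5, 13.2), (46.5, 1.6), (42.0, 1.5)]
 strip R [(-34.5, -66.1), (-44.0, 50.4), (-27.5, 38.8), (-54.5, -20.8)]
 strip L [(46.0, -56.0), (37.5, 30.9), (55.0, -8.2), (31.0, -1.6)]
```

Top view puts the block about 1.25 mm to +y of the lane centre. The scene view gives 1.3–3.2 mm, so I'll work in a −1.5 mm correction during the push. Now going down behind the block, with fingertips at z≈25, above the rail tops.

Call:
{"op": "step_arm", "data": {
  "increments": [
    {"offset": [4,-0.2,1],"delta_rot": [-0.2,0.1,-0.4]},
    {"offset": [8,-0.2,1],"delta_rot": [-0.2,0.1,-0.4]},
    {"offset": [11,-0.2,1],"delta_rot": [-0.2,0.1,-0.4]},
    {"offset": [13.5,-0.2,1],"delta_rot": [-0.2,0.1,-0.4]},
    {"offset": [13.5,-0.2,1.5],"delta_rot": [-0.2,0.1,-0.4]},
    {"offset": [13.5,-0.2,2],"delta_rot": [-0.2,0.1,-0.4]},
    {"offset": [13.5,-0.2,2],"delta_rot": [-0.2,0.1,-0.4]}
  ]
}}

```text
clock: 6.4
eef_pos: [453.8, 234.7, 27.6]
ee_rot: [0.979, 1.338, -0.974]
contact_force: [0.4, -0.0, 0.2]
gripper_width: 25.3
```

```bash
python3 look.py 5; python3 - <<'E'
from h import *
from workcell import r
s=r.state();print(plan(s,W(-88,0.5,25),Rt(d)))
E
```

```text
6.4 [-178.4    2.    27.6] [ 0.4 -0.   0.2] [ 0.37  0.13  1.74 -0.    1.26  0.06]
(array([ 0.28, -0.15,  9.11]), array([ 0.1, -0. , -0.3]))
```

View pics/scene5c.png

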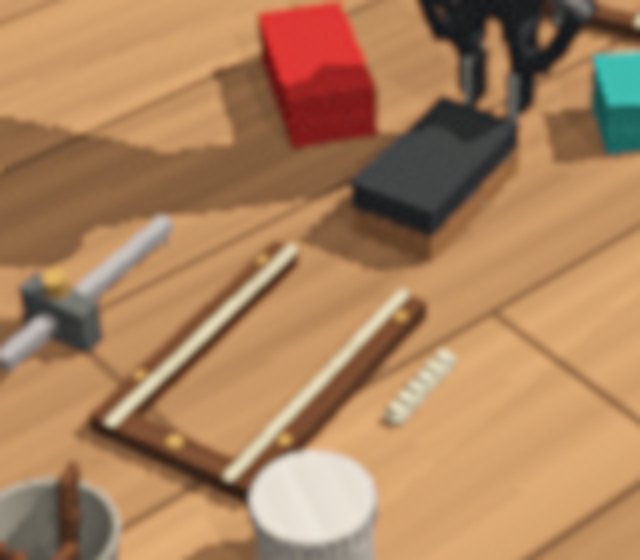

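Call:
{"op": "step_arm", "data": {
  "increments": [
    {"offset": [0.2,0,0.8],"delta_rot": [0,0,-0.3]},
    {"offset": [0.2,0,1.4],"delta_rot": [0,0,-0.3]},
    {"offset": [0.2,0,2],"delta_rot": [0,0,-0.3]},
    {"offset": [0.2,-0.04,2.6],"delta_rot": [0,0,-0.3]},
    {"offset": [0.2,-0.08,3.2],"delta_rot": [0,0,-0.3]},
    {"offset": [0.2,-0.12,3.8],"delta_rot": [0,0,-0.3]},
    {"offset": [0.2,-0.15,4.4],"delta_rot": [0,0,-0.3]},
    {"offset": [0.2,-0.15,4.8],"delta_rot": [0,0,-0.3]},
    {"offset": [0.2,-0.15,5.1],"delta_rot": [0,0,-0.3]},
    {"offset": [0.2,-0.15,5.2],"delta_rot": [0,0,-0.3]},
    {"offset": [0.2,-0.15,5.2],"delta_rot": [0,0,-0.3]}
  ]
}}

```text
clock: 7.6
eef_pos: [466.7, 185.5, 24.4]
ee_rot: [0.974, 1.344, -0.978]
contact_force: [-0.9, 3.9, 4.2]
gripper_width: 25.2
```

```bash
python3 look.py 6; python3 - <<'E'
from prof import *
for n in("top","scene"):
    c=pickle.load(open(n+"6.pkl","rb")); print(n)
    for xs in (np.arange(-100,-18,2.),np.arange(-90,-60,2.),np.arange(-50,-20,2.)):
        print(" -30",show(c,xs,-30,42)[:2]," +30",show(c,xs,32,42)[:2]," z0",show(c,xs,32,0)[:2])
E
```

```text
7.6 [-127.7   -0.8   24.4] [-0.9  3.9  4.2] [ 0.26  0.12  1.76  0.    1.26 -0.05]
top
 -30 [(-31.5, -1.4), (-45.0, -1.0)]  +30 [(30.0, 11.4), (42.5, -1.1)]  z0 [(32.0, 10.7), (44.5, -1.0)]
 -30 [(-44.5, -1.1), (-32.0, -1.0)]  +30 [(41.5, -1.8), (31.5, 1.1)]  z0 [(43.0, -1.7), (33.5, 1.0)]
 -30 [(-31.5, -2.6), (-45.0, 1.2)]  +30 [(30.0, 24.5), (46.0, -2.2)]  z0 [(32.0, 23.6), (46.5, -1.7)]
scene
 -30 [(-26.0, -22.1), (-44.5, 4.1)]  +30 [(43.0, 29.3), (33.0, -12.0)]  z0 [(17.0, 21.6), (31.0, 15.0)]
 -30 [(-26.0, -39.3), (-44.5, 4.8)]  +30 [(44.0, 28.1), (33.0, -11.8)]  z0 [(17.0, 22.2), (30.5, 12.5)]
 -30 [(-33.5, -9.6), (-23.0, -1.3)]  +30 [(43.0, 28.2), (33.0, -11.7)]  z0 [(17.5, 22.1), (31.0, 18.9)]
```

View pics/top6c.png

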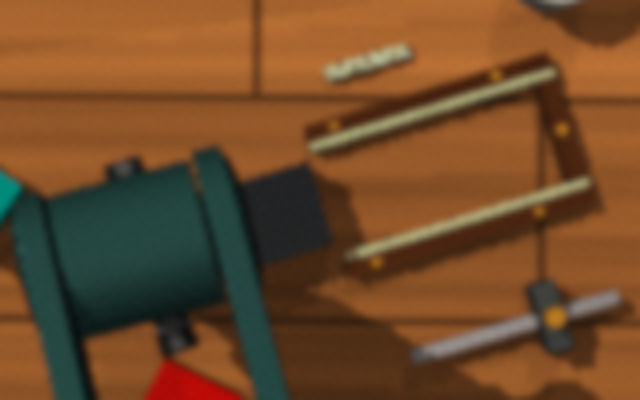

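View pics/scene6c.png

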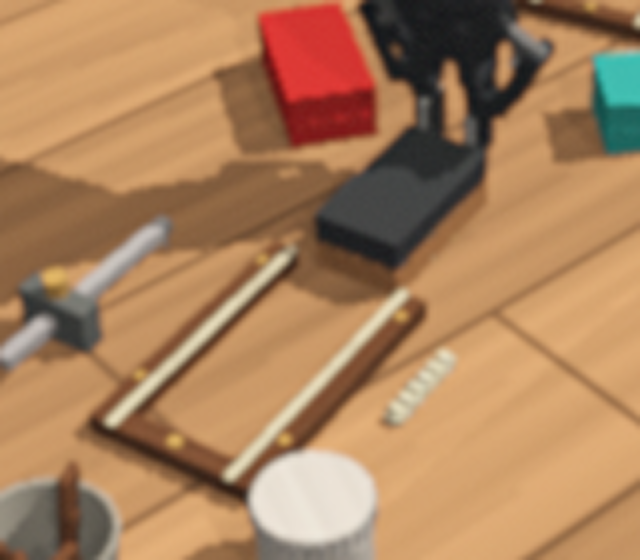

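Block is centred by both views (−0.25 mm in top, −0.3 to +2.3 mm in scene) and still parallel, with its front just short of the mouth. On into the lane, holding y.

```bash
python3 - <<'E'
from h import *
from workcell import r
s=r.state();print(plan(s,W(-57,-0.8,25),Rt(d)))
E
```

```text
(array([-0.08, -0.02,  7.07]), array([ 0.2, -0. ,  0.2]))
```

Call:
{"op": "step_arm", "data": {
  "increments": [
    {"offset": [0,0,0.6],"delta_rot": [0.1,0,0.1]},
    {"offset": [0,0,1.3],"delta_rot": [0.2,0,0.2]},
    {"offset": [0,0,2],"delta_rot": [0.2,0,0.2]},
    {"offset": [0,0,2.7],"delta_rot": [0.2,0,0.2]},
    {"offset": [0,0,3.4],"delta_rot": [0.2,0,0.2]},
    {"offset": [0,0,4.1],"delta_rot": [0.2,0,0.2]},
    {"offset": [0,0,4.8],"delta_rot": [0.2,0,0.2]},
    {"offset": [0,0,5.5],"delta_rot": [0.2,0,0.2]},
    {"offset": [0,0,6.2],"delta_rot": [0.2,0,0.2]},
    {"offset": [0,0,6.8],"delta_rot": [0.2,0,0.2]},
    {"offset": [0,0,7],"delta_rot": [0.2,0,0.2]},
    {"offset": [0,0,7],"delta_rot": [0.2,0,0.2]}
  ]
}}

```text
clock: 8.9
eef_pos: [488.0, 118.4, 23.8]
ee_rot: [0.977, 1.34, -0.979]
contact_force: [0.0, 4.0, 1.9]
gripper_width: 25.6
```

```bash
python3 look.py 7; python3 - <<'E'
from prof import *
from workcell import r
for n in("top","scene"):
    c=pickle.load(open(n+"7.pkl","rb")); print(n)
    for xs in (np.arange(-30,50,2.),np.arange(-25,5,2.),np.arange(20,50,2.)):
        print(" -30",show(c,xs,-30,42)[:2]," +30",show(c,xs,32,42)[:2]," z0",show(c,xs,32,0)[:2])
s=r.state();print(plan(s,W(13,-0.8,25),Rt(d)))
E
```

```text
8.9 [-57.2  -1.   23.8] [0.  4.  1.9] [ 0.13  0.12  1.76 -0.    1.26 -0.18]
top
 -30 [(-43.5, 5.9), (-37.0, -3.9)]  +30 [(42.5, -8.7), (35.0, 5.5)]  z0 [(44.5, -6.2), (37.5, 3.0)]
 -30 [(-22.0, 3.7), (-31.0, 3.4)]  +30 [(47.0, 4.6), (38.5, -2.9)]  z0 [(40.5, -2.6), (45.0, -2.6)]
 -30 [(-43.5, 15.1), (-37.0, -12.7)]  +30 [(42.5, -20.9), (35.0, 18.1)]  z0 [(44.5, -13.7), (37.5, 11.0)]
scene
 -30 [(-26.0, -20.3), (-17.5, 1.6)]  +30 [(43.0, 29.8), (32.5, -12.4)]  z0 [(36.5, -42.7), (27.5, 42.1)]
 -30 [(-26.0, -39.6), (-42.0, -6.5)]  +30 [(42.5, 30.4), (32.5, -12.4)]  z0 [(28.0, 37.7), (36.5, -31.7)]
 -30 [(-34.5, -12.8), (-45.0, 3.9)]  +30 [(43.5, 29.3), (32.0, -12.9)]  z0 [(36.5, -56.7), (27.5, 48.1)]
(array([-0.14,  0.04,  7.03]), array([-0. ,  0. ,  0.1]))
```

View pics/top7c.png

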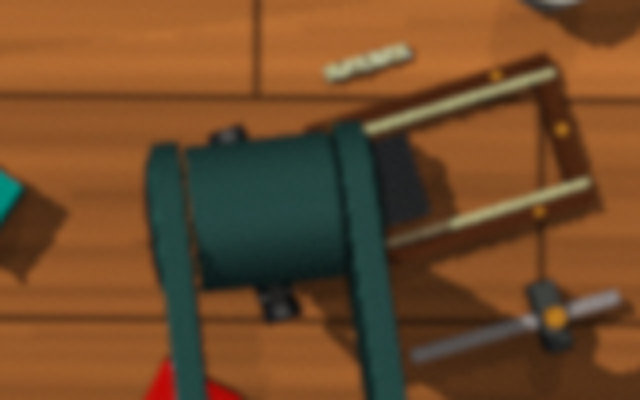

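View pics/scene7c.png

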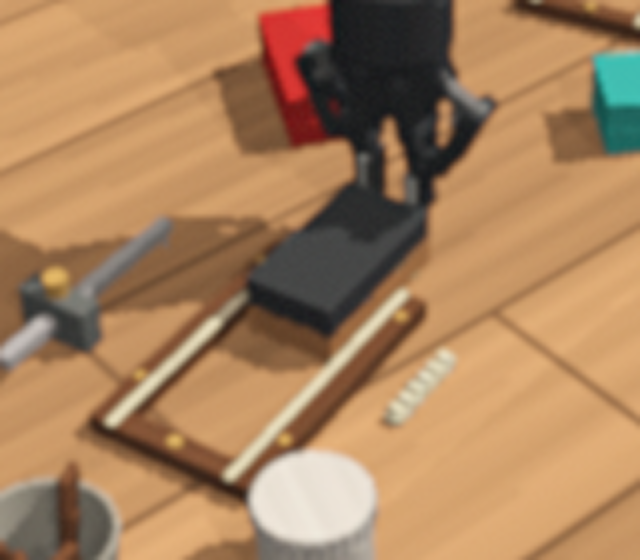

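Call:
{"op": "step_arm", "data": {
  "increments": [
    {"offset": [-0.1,0,0.6],"delta_rot": [0,0,0.1]},
    {"offset": [-0.1,0,1.3],"delta_rot": [0,0,0.1]},
    {"offset": [-0.1,0,2],"delta_rot": [0,0,0.1]},
    {"offset": [-0.1,0,2.7],"delta_rot": [0,0,0.1]},
    {"offset": [-0.1,0,3.4],"delta_rot": [0,0,0.1]},
    {"offset": [-0.1,0,4.1],"delta_rot": [0,0,0.1]},
    {"offset": [-0.1,0,4.8],"delta_rot": [0,0,0.1]},
    {"offset": [-0.1,0,5.5],"delta_rot": [0,0,0.1]},
    {"offset": [-0.1,0,6.2],"delta_rot": [0,0,0.1]},
    {"offset": [-0.1,0,6.8],"delta_rot": [0,0,0.1]},
    {"offset": [-0.1,0,7],"delta_rot": [0,0,0.1]},
    {"offset": [-0.1,0,7],"delta_rot": [0,0,0.1]}
  ]
}}

```text
clock: 10.2
eef_pos: [509.8, 51.2, 25.1]
ee_rot: [0.978, 1.338, -0.978]
contact_force: [-0.4, -0.7, 0.5]
gripper_width: 25.0
```

```bash
python3 look.py 8; python3 - <<'E'
from prof import *
from workcell import r
for n in("scene",):
    c=pickle.load(open(n+"8.pkl","rb")); print(n)
    for xs in (np.arange(45,75,2.),np.arange(90,120,2.)):
        print(" -30",show(c,xs,-30,42)[:3]," +30",show(c,xs,32,42)[:2]," z0",show(c,xs,32,0)[:2])
s=r.state();print(plan(s,W(44,-0.8,25),Rt(d)))
E
```

```text
10.2 [13.4 -0.8 25.1] [-0.4 -0.7  0.5] [-0.01  0.14  1.74 -0.    1.26 -0.32]
scene
 -30 [(-32.5, -31.3), (-44.5, -3.1), (-16.5, 1.6)]  +30 [(44.0, 31.9), (32.5, -10.5)]  z0 [(36.5, -58.8), (28.0, 48.7)]
 -30 [(-34.0, -19.0), (-27.5, 8.7), (-45.0, 1.7)]  +30 [(42.5, 30.3), (32.0, -10.8)]  z0 [(36.5, -59.6), (27.5, 52.0)]
(array([ 0.04, -0.02,  3.08]), array([-0. ,  0.1, -0.1]))
```

View pics/top8c.png

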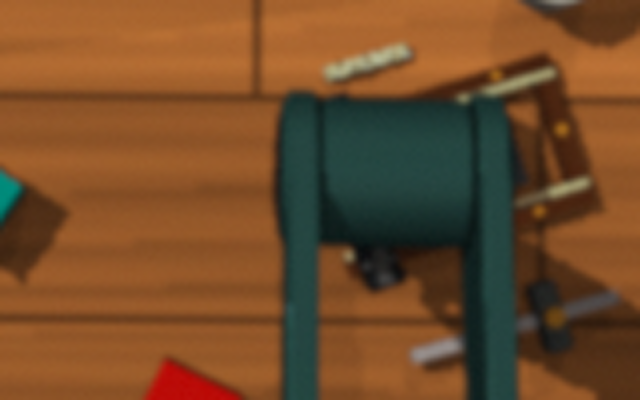

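View pics/scene8c.png

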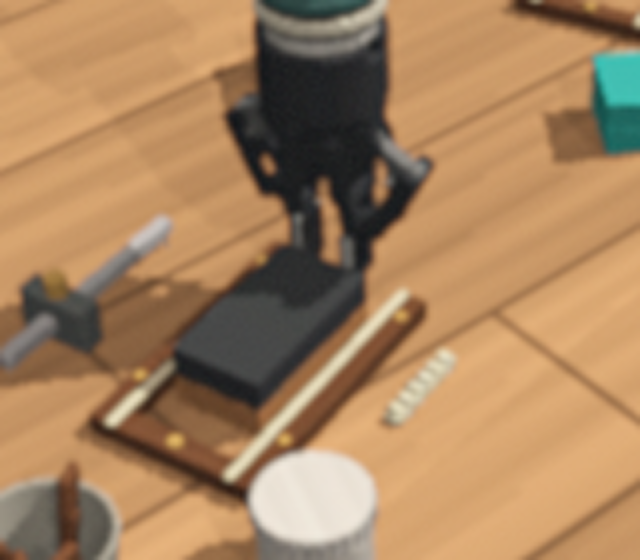

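Block is straight and mid-lane, with clearance visible on both sides and about 30 mm to go.

Call:
{"op": "step_arm", "data": {
  "increments": [
    {"offset": [0,0,0.5],"delta_rot": [0,0,0]},
    {"offset": [0,0,1],"delta_rot": [0,0,0]},
    {"offset": [0,0,1.5],"delta_rot": [0,0,0]},
    {"offset": [0,0,2],"delta_rot": [0,0,0]},
    {"offset": [0,0,2.3],"delta_rot": [0,0,0]},
    {"offset": [0,0,2.6],"delta_rot": [0,0,0]},
    {"offset": [0,0,2.7],"delta_rot": [0,0,0]},
    {"offset": [0,0,2.7],"delta_rot": [0,0,0]}
  ]
}}

```text
clock: 11.1
eef_pos: [518.0, 26.4, 25.3]
ee_rot: [0.979, 1.339, -0.977]
contact_force: [-2.0, 5.1, 3.9]
gripper_width: 25.2
```

Call:
{"op": "step_arm", "data": {
  "increments": [
    {"offset": [0,0,0.1],"delta_rot": [0,0,0]},
    {"offset": [0,0,0.2],"delta_rot": [0,0,0]},
    {"offset": [0,0,0.2],"delta_rot": [0,0,0]}
  ]
}}

```text
clock: 11.4
eef_pos: [518.5, 24.7, 25.3]
ee_rot: [0.979, 1.34, -0.976]
contact_force: [-1.6, 5.5, 4.7]
gripper_width: 25.5
```

```bash
python3 look.py 9
```

```text
11.4 [41.2 -0.7 25.3] [-1.6  5.5  4.7] [-0.06  0.15  1.72  0.    1.26 -0.37]
```

View pics/scene9c.png

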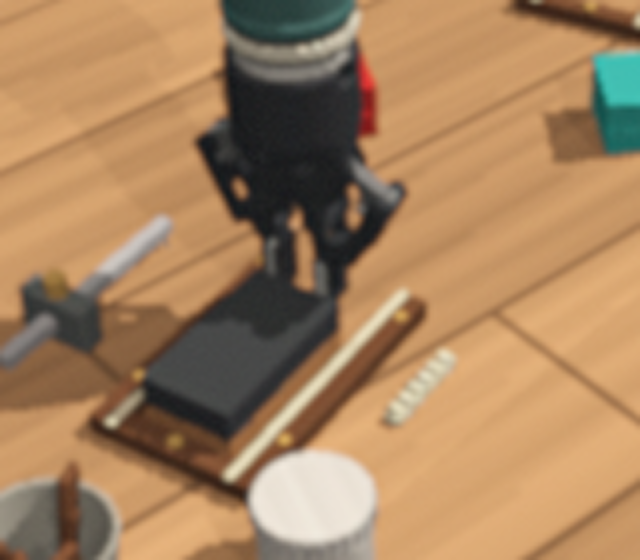

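Force is still the sliding level (~5 N). I'll creep in 2 mm steps and watch for the rise.

Call:
{"op": "step_arm", "data": {
  "increments": [
    {"offset": [0,0,0.1],"delta_rot": [0,0,0]},
    {"offset": [0,0,0.2],"delta_rot": [0,0,0]},
    {"offset": [0,0,0.2],"delta_rot": [0,0,0]}
  ]
}}

```text
clock: 11.8
eef_pos: [519.1, 22.9, 25.3]
ee_rot: [0.979, 1.34, -0.976]
contact_force: [-1.1, 5.5, 3.8]
gripper_width: 25.7
```

Call:
{"op": "step_arm", "data": {
  "increments": [
    {"offset": [0,0,0.1],"delta_rot": [0,0,0]},
    {"offset": [0,0,0.2],"delta_rot": [0,0,0]},
    {"offset": [0,0,0.2],"delta_rot": [0,0,0]}
  ]
}}

```text
clock: 12.1
eef_pos: [519.2, 22.7, 25.4]
ee_rot: [0.981, 1.343, -0.975]
contact_force: [-2.9, 9.4, 5.3]
gripper_width: 25.4
```

The tool stalled (0.2 mm moved for 2 mm commanded) and the force rose, so the block is on the stop. One more small press to seat it squarely.

Call:
{"op": "step_arm", "data": {
  "increments": [
    {"offset": [0,0,0.1],"delta_rot": [0,0,0]},
    {"offset": [0,0,0.2],"delta_rot": [0,0,0]},
    {"offset": [0,0,0.2],"delta_rot": [0,0,0]}
  ]
}}

```text
clock: 12.4
eef_pos: [519.1, 22.7, 25.4]
ee_rot: [0.984, 1.346, -0.974]
contact_force: [-4.7, 14.8, 7.3]
gripper_width: 25.2
```

```bash
python3 look.py 10
```

```text
12.4 [43.4 -0.7 25.4] [-4.7 14.8  7.3] [-0.07  0.16  1.72  0.01  1.27 -0.38]
```

View pics/scene10c.png

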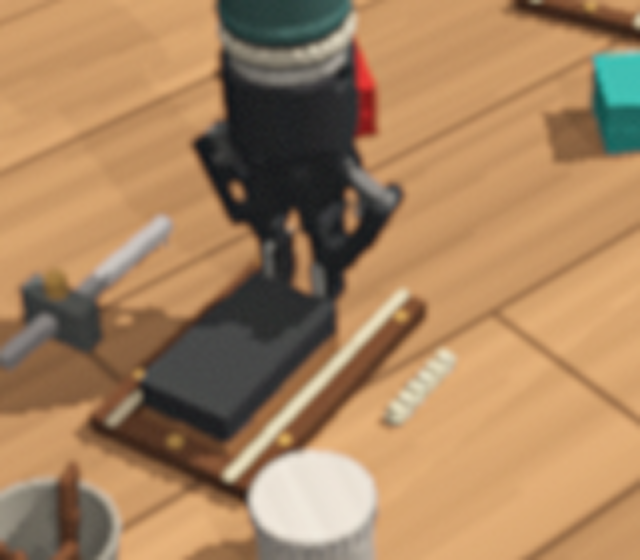

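Stalled at tool x=43.4 mm under 15 N. Backing straight off, then up.

Call:
{"op": "step_arm", "data": {
  "increments": [
    {"offset": [0,0,-0.6],"delta_rot": [0,0,0]},
    {"offset": [0,0,-1.5],"delta_rot": [0,0,0]},
    {"offset": [-0.2,0,-4],"delta_rot": [0,0,0]},
    {"offset": [-2,0,-6],"delta_rot": [0,0,0]},
    {"offset": [-6,0,-8],"delta_rot": [0,0,0]},
    {"offset": [-10,0,-12],"delta_rot": [0,0,0]},
    {"offset": [-14,0,-16],"delta_rot": [0,0,0]},
    {"offset": [-16,0,-21],"delta_rot": [0,0,0]},
    {"offset": [-16,0,-26],"delta_rot": [0,0,0]},
    {"offset": [-16,0,-28],"delta_rot": [0,0,0]},
    {"offset": [-16,0,-28],"delta_rot": [0,0,0]}
  ]
}}

```text
clock: 13.6
eef_pos: [433.5, 288.4, 185.1]
ee_rot: [0.975, 1.341, -0.972]
contact_force: [0.8, -0.4, -0.6]
gripper_width: 25.3
```

```bash
python3 look.py 11; python3 - <<'E'
from prof import *
for n in("top","scene"):
    c=pickle.load(open(n+"11.pkl","rb")); print(n)
    for xs in (np.arange(65,90,2.),np.arange(130,155,2.)):
        print(" -30",show(c,xs,-30,42)[:3]," +30",show(c,xs,32,42)[:3])
    # front/rear edges along x at y in +-20
    ys=np.arange(-20,21,2.)
    for x0 in(55,165):
        xs=np.arange(x0-14,x0+14.1,.5); p=prof(c,xs,ys,42) if 0 else None
        X=[prof(c,np.array([x]),ys,42).mean() for x in xs]; g=np.gradient(X,xs); k=np.argsort(-abs(g))[:1]; print(" x edge",xs[k],g[k].round(1))
c=pickle.load(open("top11.pkl","rb"));m,s,ce=darkblock(c,(330,150,430,230),75);q=cv2.minAreaRect(ray(c,pts(m),42).astype(np.float32));print(q,B([*q[0],0]))
E
```

```text
13.6 [-235.8   -1.   185.1] [ 0.8 -0.4 -0.6] [ 0.48  0.03  1.52 -0.    1.59  0.16]
top
 -30 [(-43.5, 21.3), (-37.0, -17.6), (-23.5, -0.8)]  +30 [(42.5, -48.3), (35.0, 46.3), (19.5, 0.6)]
 -30 [(-37.0, -20.4), (-43.5, 16.6), (-17.5, -0.5)]  +30 [(34.5, 47.5), (42.0, -42.3), (23.0, 0.5)]
 x edge [50.5] [-7.3]
 x edge [177.5] [6.5]
scene
 -30 [(-33.0, -26.0), (-41.5, 1.4), (-15.5, 0.7)]  +30 [(43.0, 30.0), (32.0, -10.6), (21.5, 0.5)]
 -30 [(-33.5, -26.3), (-45.0, -0.8), (-15.0, -0.4)]  +30 [(43.5, 31.2), (32.5, -10.4), (21.5, 1.0)]
 x edge [54.5] [-8.9]
 x edge [163.5] [-6.5]
((539.88232421875, -39.87506866455078), (59.25309371948242, 110.24781799316406), 16.842897415161133) [ 1.09297752e+02 -3.09677677e-02  0.00000000e+00]
```

View pics/top11c.png

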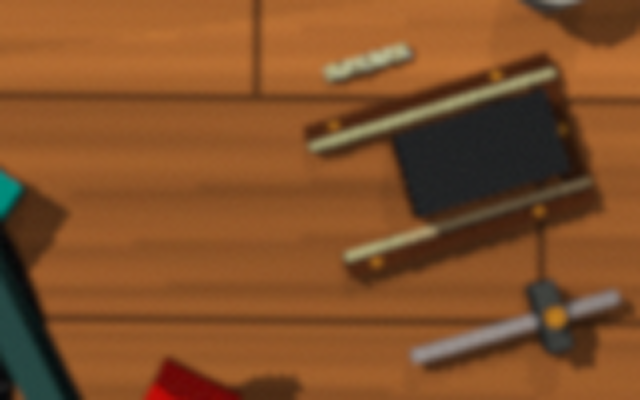

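View pics/scene11c.png

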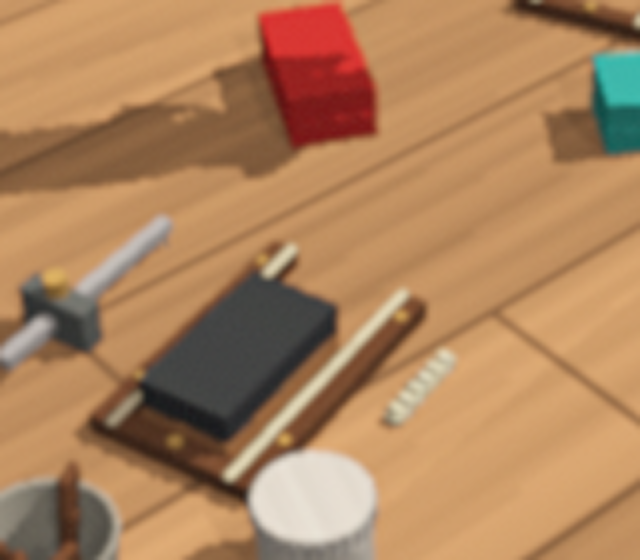

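The top view puts the block at lane (109.3, 0.0) mm, straight and clear of both rails. The bystanders haven't moved and the hand is clear. Handing in.

```bash
python3 - <<'E'
from workcell import r,job_done
s=r.state();print(s["clock"],abs(s["joint_vel"]).max(),s["contact_force"].round(1))
job_done()
E
```

```text
13.7 0.037516379907813584 [ 0.8 -0.3 -0.4]
the job is handed in; nothing more can be done
```

The block is home against the stop in the right-hand bay, and I handed the job in at 13.7 s. I first pushed it about 15 mm sideways onto the lane's centre line with two spread fingertips. Then I pushed it from behind, with the fingertips at about z = 25 mm (10 mm above the rail tops), until the hand stalled at about 15 N. After that I backed straight off and lifted clear.

**Last checks**
- **Position:** the top camera puts the block's centre at lane x = 109.3, y = 0.0 mm, against a target of 110, 0. Its angle read about 1° off the lane, but the mask also took in dark wood from the rails.
- **Stop contact:** the scene camera puts the front edge at 163.5 mm and the rear edge at 54.5 mm, against 165 and 55 when home. That agrees with the stall.
- **Rails:** gaps show on both sides in every picture, and the push force stayed at about 4–6 N until the stop. There is no direct sensing of rail contact.
- **Bystanders and hand:** the nut, gauge, canister and cup look unmoved by eye. The hand ended 185 mm above the bench with nothing touching it.

**What disagreed:** the two cameras differed by up to about 4 mm on the block's sideways position early on. Refined edge measurements cut that to about 2 mm, against 8 mm clearance per side. In the final top view, the edge measurement locked onto the bone strips instead of the block's sides and gave wrong front and rear edges, so I used the block's outline instead.

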